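# Fetch a jar stopper from the carousel with tongs

## Robot

A 7-joint arm with a two-finger parallel gripper is mounted at the origin on the work surface. World frame = base frame: x ahead of the robot, y to its left, z up, the work surface at z = 0. Lengths are in m, angles in rad, forces in N, time in s.
With the tool pointing down it reaches from about 0.4 to 0.875 m from the base axis. Payload 6.5 kg.
Tool frame: the origin (TCP) lies between the finger pads; the fingertips stand 8 mm ahead of it and the grasp point (between the pads) lies 11 mm behind it; x points along the fingers, z is the direction in which the jaws open and shut, and the axes are right-handed (so a half turn about x gives the same grasp; the last joint's range is limited). The gripper opens to 85 mm and grips with 20 to 120 N. Pads are 22 mm wide; open, the fingers measure 114 mm over their backs; the gripper's body (76 mm by 85 mm) begins 54 mm behind the grasp point. The pads swing forward as they close: fully open they stand 13 mm farther back than shut.
Start: joints at [1.052, 0.536, -0.004, 1.538, 0.003, 1.067, -0.071], TCP at [0.284, -0.584, 0.239] pointing down, gripper open.
Joint ranges: [-2.7, 2.7], [-0.37, 2.16], [-1.27, 1.26], [0.24, 2.4], [-1.31, 4.45], [0.19, 1.91], [-2.76, 2.76]. Speed limits (rad/s): [2.39, 2.39, 3.14, 3.14, 3.14, 3.14, 3.14].

## Interface

Orientations are given as a unit quaternion [w, x, y, z].
In Python, from workcell import bot, read_camera, calibration, sign_off gives the robot as it stands. The module is installed in compiled form; this text tells all that it offers.
- The arm moves only by the tool play_rows, never from a script. Its argument "rows" is a list of rows, each a list of 3 entries, a list of its own where there are three numbers: the shift along the tool's x, y, z in mm, then the turn about the tool's x in degrees, then the opening, from 0 (shut) to 1 (fully open). In form: [[[tx, ty, tz], twist, jaw], ...]. A call has 1 to 5 rows; each row shifts and turns the pose as measured when the row begins, along the tool's axes as they then stand; what a row does not reach is not made up. A row lasts 1/12 s, in which the tool goes at most 41.7 mm and 7.16 degrees, less where a joint would pass 70% of its speed; a pose out of reach is approached as far as the arm can. A call with a gripper value outside its range is refused whole. The fingers move at their own pace and stop on an object; "newtons" is the grip in N (left out, the last holds). Time passes only in rows, so rows that do not move let the fingers close. It gives the time, the measured TCP pose, the force and the opening at its end, in the units of the state.
- bot.get_obs(): the state, without advancing time (a new reading comes with each control period).
- read_camera(name): name is "side" or "top"; returns the picture (480x640x3 uint8, red, green, blue); there is no depth.
- calibration(name): a dict with "fx", "fy", "cx", "cy" (pixels), "R" (3x3) and "t" (3): a world point X has camera coordinates R X + t. Camera axes: x right, y down, z forward; pixel columns grow to the right and rows downward; lengths in m; the calibration is good to about 2 mm. A picture is of the moment at which its call begins. calibration takes no time and is no camera call.
- sign_off(): hands the job in, once; it reports no verdict.
The state is a dict: "time_s": time; "joint_pos": joint angles; "qd": joint speeds; "joint_torque": joint torques, N m; "tool_pos": TCP position; "eef_rot": TCP orientation; "contact_force": force on the tool from outside, world axes, zero at the start; "moment": the same for the moment, N m; "gripper_width": finger opening in m.
Only numpy, scipy, OpenCV 4.12 (cv2) and the standard library are available. Lean on these libraries where they do the work, as an engineer would, in place of code of your own. Each camera call takes 0.05 s, during which the arm holds its last target. There are 200 camera calls.

## Task

Turn the stopper carousel by one click so that the red-topped stopper stands in the opening of the clear screen. Then pick up the orange spring tongs, close their jaws on that stopper and lift it until all of it is above the top edge of the screen; finish while still holding it up there in the tongs. The stoppers are clean, so the gripper itself must never touch one; leave the carousel in its click with the blue-topped stopper standing on its place, and leave the two jars where they are.

Things in the scene. Friction and masses are not known exactly. Their poses are not given: they have to be found in the camera images.
- stand: Fixed rotary stand: dark round base 292 mm across, origin centre of its underside on the counter. A clear screen, 4 mm thick, green top edge 82 mm above the counter, runs round it at radius 147 mm but for a 96 degree opening centred on the stand's -x (roughly to the robot). Inside turns a wooden disc 256 mm across, top 32 mm above the counter, six white seats at radius 85 mm, 60 degrees apart.
- opening (a point): Centre of the seat place in the middle of the screen's opening: a point fixed on the stand, 85 mm from its axis along the stand's -x, at the height of the disc's top (32 mm above the counter). At the start the seat here is empty.
- carousel (a joint): Angle of the carousel in rad, positive anticlockwise seen from above, 0 at the start. It clicks into a spring detent every 60 degrees (1.047 rad), which draws it home from within about 4 degrees and takes about 0.2 N m to leave; it turns at most 2.15 rad either way.
- knob_grip (a point): Grip point of the carousel's black bar knob, on the carousel's axis, 102 mm above the counter. The bar is 52 mm long along this point's x axis, 14 mm thick along y, from 76 to 120 mm above the counter, on a 32 mm thick steel post; it turns with the carousel. At the start its x is the stand's x.
- red_stopper_center (a point): Centre (half-way up) of the red-topped cork stopper, the one to fetch: an upright cylinder 36 mm in diameter and 40 mm high, about 30 g, loose on a seat one step (60 degrees) to the one side or the other of the opening.
- red_stopper: The same red-topped stopper; origin at the centre of its underside, z up along its axis.
- blue_stopper_center (a point): Centre of the blue-topped stopper, same size, loose on the seat one step to the other side of the opening. It rides along when the carousel turns.
- blue_stopper: The same blue-topped stopper; origin at the centre of its underside, z up along its axis.
- tongs_grip (a point): Grip point of the spring tongs lying flat on the counter: midway between the two orange grip pads, 17 mm above the counter (half-way up). x points to the jaws, y across (arms open and close along y), z up. Pads 50 mm long along x, 34 mm high; 58 mm over their outer faces when free. The pivot is 75 mm behind (-x). About 200 mm long in all, 100 g, balanced near this point.
- jaws (a point): Centre between the jaws, 100 mm ahead of tongs_grip along x, same height. Jaws 34 mm long, 22 mm high, free gap 62 mm. 1 mm of squeeze on the grip pads closes the jaws 2.3 mm: 53 mm over the pads: 51 mm jaw gap; 47 mm: 36 mm (the stopper); stop at 36 mm over the pads. The spring pushes each pad out with 6 N (free) to 10 N (at the stopper); a 20 to 30 N grip holds the stopper.
- tongs: The whole spring tongs; origin on the counter under tongs_grip, same axes.
- tongs_left: Tongs' arm with its jaw on the +y side; origin at the pivot (75 mm behind tongs_grip).
- tongs_right: Tongs' arm with its jaw on the -y side; origin at the pivot.
- tall_jar: Bystander: closed glass jar with a metal lid, 80 mm in diameter, 130 mm high, origin at the centre of its underside, loose.
- small_jar: Bystander: closed glass jar with a metal lid, 66 mm in diameter, 75 mm high, origin at the centre of its underside, loose.
Things that resemble listed ones, but are neither listed nor needed, are in the scene too. Of the things that look like the tongs, take the one that is farthest to the robot's right at the start.

How it is judged:
On the way, in this order (a step that is already met when the one before it is completed fails the run):
1. the carousel is turned one click and rests there with the red-topped stopper standing in the screen's opening ((value of joint carousel between 0.9672 and 1.1272 rad or value of joint carousel between -1.1272 and -0.9672 rad) and horizontal distance between red_stopper_center and opening below 0.015 m and angle between red_stopper's own z axis and vertical below 0.15 rad and contact force between red_stopper and stand above 0.05 N and contact force between the fingers and tongs below 0.1 N), for 0.2 s.
2. the tongs, held in the gripper, have both jaws closed on the red-topped stopper (contact force between each of tongs_left, tongs_right and red_stopper above 0.3 N and contact force between the fingers and tongs above 1 N), for 0.2 s.
At the end, for the whole second after the job is handed in: Red stopper still, between both jaws, centre over 100 mm above the counter; it and the tongs (held by the gripper) touch nothing else. Carousel within 0.08 rad of the click one step from the start, blue stopper upright 70 to 100 mm from the axis, jars upright within 30 mm of their starts (all of step 2 and height (world z) of red_stopper_center above 0.1 m and contact force between each of red_stopper, tongs and stand below 0.1 N and contact force between each of red_stopper, tongs and blue_stopper below 0.1 N and contact force between each of red_stopper, tongs and tall_jar below 0.1 N and contact force between each of red_stopper, tongs and small_jar below 0.1 N and (value of joint carousel between 0.9672 and 1.1272 rad or value of joint carousel between -1.1272 and -0.9672 rad) and angle between each of blue_stopper, tall_jar, small_jar's own z axis and vertical below 0.2 rad and height (world z) of blue_stopper_center between 0.047 and 0.057 m and horizontal distance between blue_stopper_center and knob_grip between 0.07 and 0.1 m and distance of each of tall_jar, small_jar from where it was at the start of the episode below 0.03 m and linear speed of red_stopper below 0.05 m/s); the arm keeps its last pose, push and grip.
It fails at once if the gripper or arm touches a stopper (contact force between any of the fingers, the arm and red_stopper above 0.3 N or contact force between any of the fingers, the arm and blue_stopper above 0.3 N).
It fails at once if the blue-topped stopper is knocked over or off the carousel (angle between blue_stopper's own z axis and vertical above 0.5 rad or height (world z) of blue_stopper_center below 0.04 m).
It fails at once if a jar is pushed away or knocked over (distance of any of tall_jar, small_jar from where it was at the start of the episode above 0.04 m or angle between any of tall_jar, small_jar's own z axis and vertical above 0.4 rad).
It also fails if it takes over 54 s, if anything falls off the work surface, if the arm or the gripper's body presses on something with over 40 N, if the wrist force passes 120 N, or if a joint passes its speed limit or range.

## Working session

There is one attempt and no reset: what is moved stays moved. The work goes in short steps, Python scripts to look and compute and a tool call to move; the robot and the scene stay as the last step left them, time stands still between calls to the robot, and variables do not carry over. Pictures are saved under pics/ and viewed, about 8 in all and at most 12, crops included, and the job is handed in when it is done.

Besides the shell and the picture viewer there is one more tool, called after "Request:" as name(argument=value, ...) on one line, values as JSON. play_rows: Moves the arm, as the interface text tells. Its arguments: {"type":"object","properties":{"rows":{"type":"array"},"newtons":{"type":"number"}},"required":["rows"]}

```bash
mkdir -p pics && python3 - <<'E'
from workcell import bot, read_camera, calibration
import cv2,json
o=bot.get_obs(); print({k:(v if not hasattr(v,'round') else v) for k,v in o.items()})
for n in("top","side"):
    im=read_camera(n); cv2.imwrite(f"pics/{n}0.png",im[:,:,::-1]); print(n,calibration(n))
E
```

```text
{'time_s': 0.0, 'joint_pos': array([ 1.05179408,  0.53717282, -0.00445197,  1.53889403,  0.00262501,
        1.06728496, -0.07118536]), 'qd': array([ 4.07549752e-05, -9.19825542e-06, -4.14730723e-04,  4.89069815e-04,
       -1.06688212e-03,  6.64612334e-04,  1.54662777e-03]), 'joint_torque': array([ 2.52323689e-04, -5.83407032e+01,  1.04857698e+00, -2.59093845e+01,
        1.22472842e-02,  9.68774606e-03,  1.39220799e-05]), 'tool_pos': array([ 0.28407724, -0.58394007,  0.2384005 ]), 'eef_rot': array([ 0.59894593,  0.37525574,  0.60004743, -0.37468652]), 'contact_force': array([-0.18235402, -0.57236473, -0.28610779]), 'moment': array([ 0.00222724, -0.01794974, -0.02335893]), 'gripper_width': 0.08515058832532629}
top {'fx': 590.1114336724958, 'fy': 590.1114336724958, 'cx': 322.78786207778796, 'cy': 241.52659584157388, 'R': array([[ 8.69525062e-04, -9.99784007e-01,  2.07649505e-02],
       [-9.98371349e-01, -2.05241617e-03, -5.70126065e-02],
       [ 5.70429105e-02, -2.06815578e-02, -9.98157492e-01]]), 't': array([0.02501557, 0.47906196, 1.39944863])}
side {'fx': 537.2340262714769, 'fy': 537.2340262714769, 'cx': 337.5724222682122, 'cy': 235.4007658754634, 'R': array([[-0.99679069, -0.07953556,  0.00907795],
       [-0.06335944,  0.71453962, -0.69671997],
       [ 0.04892745, -0.69505916, -0.71728577]]), 't': array([0.47774881, 0.05610497, 1.14499318])}
```

View pics/top0.png

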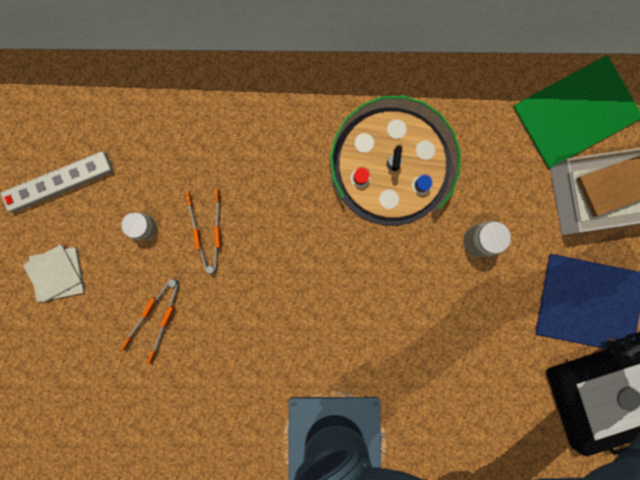

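View pics/side0.png

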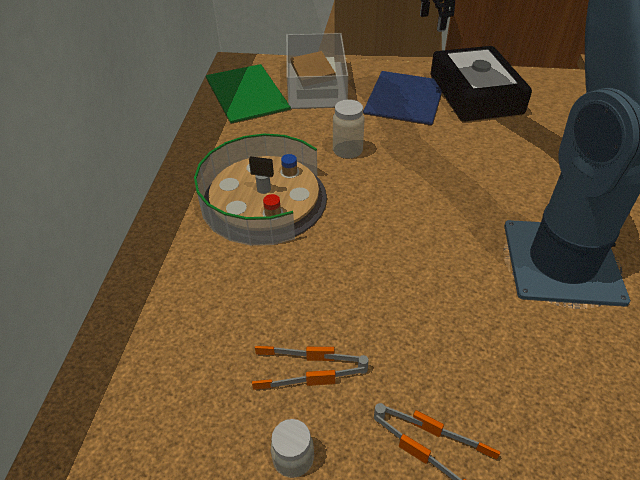

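The top view shows two orange tongs: A with pads near (197,239)/(217,237) and pivot (210,270), and B with pads near (150,308)/(167,317). Image right is the robot's right (-y), so A is the one meant. The red stopper is at (361,176), on the left (+y) of the opening, so the carousel turns anticlockwise (+60°).

```bash
cat > h.py <<'E'
import numpy as np,cv2
from workcell import calibration
def ray(n,uv,z):
    c=calibration(n);R=np.array(c['R']);t=np.array(c['t']);C=-R.T@t
    d=R.T@np.array([(uv[0]-c['cx'])/c['fx'],(uv[1]-c['cy'])/c['fy'],1]);return C+d*(z-C[2])/d[2]
def proj(n,X):
    c=calibration(n);p=np.array(c['R'])@X+c['t'];return np.array([c['fx']*p[0]/p[2]+c['cx'],c['fy']*p[1]/p[2]+c['cy']])
def blobs(im,lo,hi,amin=15,roi=None):
    m=cv2.inRange(cv2.cvtColor(im,cv2.COLOR_BGR2HSV),np.array(lo),np.array(hi))
    if roi: k=np.zeros_like(m);k[roi[1]:roi[3],roi[0]:roi[2]]=1;m=m*k
    n,l,s,c=cv2.connectedComponentsWithStats(m)
    return [(c[i],s[i,4],cv2.minAreaRect(np.argwhere(l==i)[:,::-1].astype(np.float32))) for i in range(1,n) if s[i,4]>=amin]
ORANGE=((5,200,130),(14,255,255));RED=((0,200,120),(4,255,255));BLUE=((108,180,60),(125,255,255))
E
python3 - <<'E'
from h import *
for n in("top","side"):
    im=cv2.imread(f"pics/{n}0.png")
    roi=(110,180,235,370) if n=="top" else (230,330,520,480)
    for c,a,r in blobs(im,*ORANGE,15,roi): print(n,"or",c.round(1),a,np.round(r[1],1),ray(n,c,.03 if n=="top" else .025)[:2].round(4))
    roi=(325,90,465,230) if n=="top" else (180,120,340,250)
    for nm,col in(("red",RED),("blue",BLUE)):
        for c,a,r in blobs(im,*col,15,roi): print(n,nm,c.round(1),a,ray(n,c,.072)[:2].round(4))
    if n=="top":
        hsv=cv2.cvtColor(im,cv2.COLOR_BGR2HSV)
        m=cv2.inRange(hsv,(0,0,165),(180,70,255));k=np.zeros_like(m);k[100:220,340:450]=255;m&=k
        nn,l,s,cc=cv2.connectedComponentsWithStats(m)
        for i in range(1,nn):
            if s[i,4]>60: print("seat",cc[i].round(1),s[i,4],ray(n,cc[i],.032)[:2].round(4))
        m=cv2.inRange(hsv,(45,120,60),(75,255,255));k[:]=0;k[85:235,320:470]=255;m&=k
        p=np.argwhere(m>0)[:,::-1]; e=np.array([ray(n,q,.082)[:2] for q in p])
        A=np.c_[2*e,np.ones(len(e))];s=np.linalg.lstsq(A,(e**2).sum(1),rcond=None)[0]
        print("screen centre",s[:2].round(4),"r",np.sqrt(s[2]+s[0]**2+s[1]**2).round(4))
        m=cv2.inRange(hsv,(0,0,0),(180,255,45));k[:]=0;k[140:175,380:415]=255;m&=k
        p=np.argwhere(m>0)[:,::-1].astype(np.float32);r=cv2.minAreaRect(p);print("knob",r,ray(n,r[0],.11)[:2])
        for nm,uv,z in(("tall",(492,238),.13),("small",(137,226),.075),("pivot",(210.5,270),.02)): print(nm,ray(n,uv,z)[:2].round(3))
a=cv2.resize(cv2.imread("pics/top0.png")[90:350,110:470],None,fx=2.2,fy=2.2,interpolation=cv2.INTER_CUBIC);cv2.imwrite("pics/crop1.png",a)
E
```

```text
top or [216.  194.4] 37 [13.  2.] [0.5893 0.279 ]
top or [188.  197.6] 38 [13.5  2.9] [0.5816 0.345 ]
top or [216.4 236.6] 99 [20.2  4.8] [0.4893 0.2771]
top or [195.9 238.9] 99 [20.5  4.8] [0.4837 0.3251]
top or [147.7 306.8] 98 [ 4.6 21.6] [0.3244 0.4352]
top or [165.9 316.2] 100 [ 4.5 21. ] [0.3025 0.3926]
top or [124.5 343.8] 41 [ 2.7 14.4] [0.2388 0.4872]
top or [150.  356.8] 42 [ 2.9 13.9] [0.2086 0.4277]
top red [361.3 175.2] 169 [ 0.6294 -0.062 ]
top blue [423.6 182.6] 154 [ 0.6128 -0.2065]
seat [396.2 128.5] 280 [ 0.7494 -0.1496]
seat [363.8 142.3] 285 [ 0.7157 -0.0718]
seat [425.  149.6] 275 [ 0.6988 -0.2182]
seat [388.7 198.7] 283 [ 0.5804 -0.1305]
screen centre [ 0.6646 -0.1399] r 0.1471
knob ((396.6705017089844, 158.27540588378906), (7.042959213256836, 24.5072078704834), 13.240520477294922) [ 0.66182406 -0.13870642]
tall [ 0.481 -0.346]
small [0.51 0.45]
pivot [0.411 0.292]
side or [264.7 346.9] 46 [ 2. 18.] [0.5885 0.2777]
side or [319.3 348.4] 115 [ 4. 27.] [0.4906 0.2725]
side or [320.  372.8] 143 [ 5.1 28.3] [0.4844 0.3209]
side or [261.3 381.1] 47 [ 2.3 19.2] [0.5824 0.3451]
side or [428.5 419.1] 174 [31.8  5.4] [0.3005 0.3894]
side or [415.3 444.3] 188 [33.   5.7] [0.3228 0.4327]
side or [489.  447.8] 63 [22.8  2.7] [0.208  0.4287]
side red [271.1 199.5] 141 [ 0.6298 -0.0616]
side blue [288.4 158.5] 96 [ 0.613  -0.2079]
```

View pics/crop1.png

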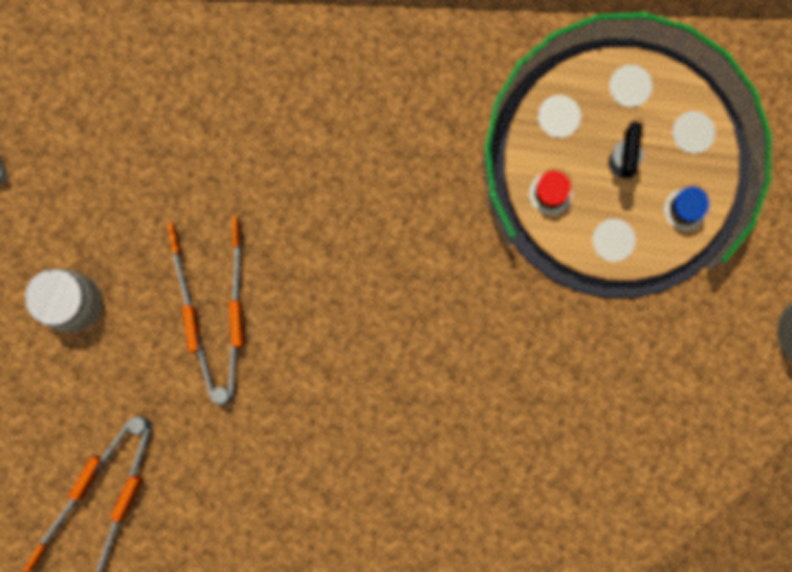

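The crop shows tongs A at crop (215,310), clear of small jar and of tongs B. The scales check out: grip to jaws measures 99.6 mm, seats are at radius 85 mm, and the screen radius is 147 mm. The stand is at (0.665,-0.140) with its x at -6.4°.

First I turn the gripper so it lines up with the knob.

```bash
cat > go.py <<'E'
import sys,numpy as np
from workcell import bot
from scipy.spatial.transform import Rotation as Ro
o=bot.get_obs();q=o['eef_rot'];R=Ro.from_quat([*q[1:],q[0]]).as_matrix();p=np.array(o['tool_pos'])
ang=np.degrees(np.arctan2(R[1,2],R[0,2]))
print("t",round(o['time_s'],2),"pos",p.round(4),"zang",ang.round(2),"xaxis",R[:,0].round(3),"F",np.round(o['contact_force'],1),"w",round(o['gripper_width'],4),"j7",o['joint_pos'][6].round(2))
if len(sys.argv)>4:
    *X,a=map(float,sys.argv[1:5])
    tw=-((a-ang+180)%360-180)
    print("twist",round(tw,1),"shift now",(R.T@(np.array(X)-p)*1e3).round(1),
      "shift after twist",((R@Ro.from_euler('x',tw,degrees=True).as_matrix()).T@(np.array(X)-p)*1e3).round(1))
E
python3 go.py 0.665 -0.140 0.2 -96.4
```

```text
t 0.1 pos [ 0.2841 -0.584   0.2385] zang -64.05 xaxis [-0.001  0.001 -1.   ] F [-0.4 -0.5 -0.1] w 0.0851 j7 -0.07
twist 32.3 shift now [  38.8  536.7 -232.5] shift after twist [  38.8  329.1 -483.6]
```

Request:
play_rows(rows=[[[0,0,0],6.5,1],[[0,0,0],6.5,1],[[0,0,0],6.5,1],[[0,0,0],6.5,1],[[0,0,0],6.5,1]], newtons=30)

```text
time_s: 0.52
tool_pos: [0.283, -0.5825, 0.2358]
eef_rot: [0.462, 0.534, 0.467, -0.532]
contact_force: [0.5, 0.0, -0.4]
gripper_width: 0.0855
```

```bash
python3 go.py 0.665 -0.140 0.2 -96.4
```

```text
t 0.52 pos [ 0.283  -0.5825  0.2358] zang -97.84 xaxis [-0.003  0.006 -1.   ] F [ 0.5  0.  -0.4] w 0.0855 j7 -0.6
twist -1.4 shift now [  37.5  318.3 -490.2] shift after twist [  37.5  330.5 -482.1]
```

Request:
play_rows(rows=[[[0,22,-33],0,1],[[0,22,-33],0,1],[[0,22,-33],0,1],[[0,22,-33],0,1],[[0,22,-33],0,1]])

```text
time_s: 0.93
tool_pos: [0.4086, -0.439, 0.2329]
eef_rot: [-0.454, -0.537, -0.461, 0.542]
contact_force: [0.1, -0.4, 0.5]
gripper_width: 0.0855
```

Request:
play_rows(rows=[[[0,22,-33],0,1],[[0,22,-33],0,1],[[0,22,-33],0,1],[[0,22,-33],0,1],[[0,22,-33],0,1]])

```text
time_s: 1.35
tool_pos: [0.5481, -0.2855, 0.2302]
eef_rot: [-0.452, -0.537, -0.461, 0.543]
contact_force: [0.0, -0.5, 0.6]
gripper_width: 0.0854
```

```bash
python3 go.py 0.665 -0.140 0.2 -96.4
```

```text
t 1.35 pos [ 0.5481 -0.2855  0.2302] zang -99.52 xaxis [-0.015  0.004 -1.   ] F [ 0.  -0.5  0.6] w 0.0854 j7 -1.31
twist -3.1 shift now [  29.1   91.6 -162.8] shift after twist [  29.1  100.4 -157.6]
```

Request:
play_rows(rows=[[[0,22,-33],-3,1],[[2,24,-36],0,1],[[2,24,-36],0,1],[[2,24,-36],0,1],[[0,0,0],0,1]])

```text
time_s: 1.77
tool_pos: [0.6602, -0.1473, 0.2212]
eef_rot: [-0.468, -0.523, -0.481, 0.526]
contact_force: [-0.5, 3.1, 0.0]
gripper_width: 0.086
```

```bash
python3 go.py 0.665 -0.140 0.2 -96.4; python3 - <<'E'
from workcell import read_camera
import cv2,numpy as np
a=cv2.resize(read_camera("top")[80:240,310:490,::-1],(540,480));b=cv2.resize(read_camera("side")[60:260,150:375,::-1],(540,480))
cv2.imwrite("pics/k1.png",cv2.resize(np.hstack([a,b]),(800,356)))
E
```

```text
t 1.77 pos [ 0.6602 -0.1473  0.2212] zang -95.73 xaxis [-0.015  0.011 -1.   ] F [-0.5  3.1  0. ] w 0.086 j7 -1.51
twist 0.7 shift now [21.2  4.4 -7.5] shift after twist [21.2  4.3 -7.6]
```

View pics/k1.png

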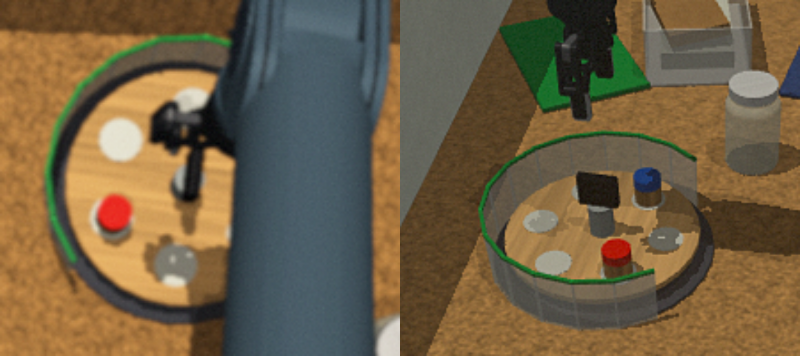

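The gripper stands over the knob with its jaws across the bar, at about (640,180) in the side half. Now I go down.

Request:
play_rows(rows=[[[10,4,-7],0,1],[[25,0,0],0,1],[[25,0,0],0,1],[[0,0,0],0,1]])

```text
time_s: 2.2
tool_pos: [0.6586, -0.1541, 0.159]
eef_rot: [-0.466, -0.524, -0.475, 0.532]
contact_force: [-1.0, 0.2, -1.3]
gripper_width: 0.0854
```

```bash
python3 go.py 0.665 -0.140 0.093 -96.4
```

```text
t 2.2 pos [ 0.6586 -0.1541  0.159 ] zang -96.53 xaxis [-0.017  0.002 -1.   ] F [-1.   0.2 -1.3] w 0.0854 j7 -1.52
twist -0.1 shift now [ 65.9   5.8 -14.7] shift after twist [ 65.9   5.9 -14.7]
```

Request:
play_rows(rows=[[[0,6,-15],0,1],[[0,0,0],0,1],[[0,0,0],0,1]])

```text
time_s: 2.45
tool_pos: [0.6655, -0.1419, 0.1591]
eef_rot: [-0.465, -0.524, -0.474, 0.534]
contact_force: [0.3, -0.6, 0.1]
gripper_width: 0.085
```

```bash
python3 go.py 0.665 -0.140 0.093 -96.4
```

```text
t 2.45 pos [ 0.6655 -0.1419  0.1591] zang -96.84 xaxis [-0.019  0.001 -1.   ] F [ 0.3 -0.6  0.1] w 0.085 j7 -1.54
twist -0.4 shift now [66.1  0.5 -1.9] shift after twist [66.1  0.5 -1.9]
```

Request:
play_rows(rows=[[[18,0,-2],0,1],[[18,0,0],0,1],[[18,0,0],0,1],[[0,0,0],0,1]])

```text
time_s: 2.78
tool_pos: [0.67, -0.1401, 0.1108]
eef_rot: [-0.468, -0.527, -0.471, 0.531]
contact_force: [-1.5, 0.2, -0.8]
gripper_width: 0.0855
```

```bash
python3 go.py 0.665 -0.140 0.093 -96.4
```

```text
t 2.78 pos [ 0.67   -0.1401  0.1108] zang -96.83 xaxis [-0.007 -0.001 -1.   ] F [-1.5  0.2 -0.8] w 0.0855 j7 -1.55
twist -0.4 shift now [17.8 -4.8  0.5] shift after twist [17.8 -4.8  0.5]
```

Request:
play_rows(rows=[[[18,-5,0],0,1],[[0,0,0],0,1],[[0,0,0],0,1]])

```text
time_s: 3.03
tool_pos: [0.6679, -0.1403, 0.0974]
eef_rot: [-0.47, -0.528, -0.469, 0.53]
contact_force: [0.7, -0.7, 0.5]
gripper_width: 0.0853
```

```bash
python3 go.py 0.665 -0.140 0.093 -96.4
```

```text
t 3.03 pos [ 0.6679 -0.1403  0.0974] zang -96.86 xaxis [-0.001 -0.002 -1.   ] F [ 0.7 -0.7  0.5] w 0.0853 j7 -1.55
twist -0.5 shift now [ 4.4 -2.9  0. ] shift after twist [ 4.4 -2.9 -0. ]
```

Close on the bar, then turn it.

Request:
play_rows(rows=[[[3,-3,0],0,0.1],[[0,0,0],0,0.1],[[0,0,0],0,0.1],[[0,0,0],0,0.1],[[0,0,0],0,0.1]], newtons=40)

```text
time_s: 3.45
tool_pos: [0.6683, -0.1408, 0.1006]
eef_rot: [0.472, 0.53, 0.466, -0.528]
contact_force: [-0.5, 0.2, -0.4]
gripper_width: 0.0254
```

Request:
play_rows(rows=[[[0,0,0],0,0.1],[[0,0,0],0,0.1],[[0,0,0],0,0.1],[[0,0,0],0,0.1]])

```text
time_s: 3.78
tool_pos: [0.6687, -0.1397, 0.1011]
eef_rot: [0.472, 0.53, 0.467, -0.527]
contact_force: [-0.3, -0.3, 0.7]
gripper_width: 0.0134
```

```bash
python3 go.py 0.665 -0.140 0.093 -36.4
```

```text
t 3.78 pos [ 0.6687 -0.1397  0.1011] zang -96.8 xaxis [ 0.008 -0.003 -1.   ] F [-0.3 -0.3  0.7] w 0.0134 j7 -1.55
twist -60.4 shift now [ 8.1 -3.7  0.7] shift after twist [ 8.1 -2.5 -2.9]
```

Request:
play_rows(rows=[[[2,-2,0],-4,0.1],[[1,0,0],-6,0.1],[[1,0,0],-6,0.1],[[1,0,0],-6,0.1],[[1,0,0],-6,0.1]])

```text
time_s: 4.2
tool_pos: [0.6685, -0.1372, 0.1011]
eef_rot: [0.59, 0.397, 0.584, -0.393]
contact_force: [-3.7, 1.5, 7.4]
gripper_width: 0.0133
```

```bash
python3 go.py 0.667 -0.140 0.097 -36.4
```

```text
t 4.2 pos [ 0.6685 -0.1372  0.1011] zang -67.9 xaxis [ 0.01 -0.   -1.  ] F [-3.7  1.5  7.4] w 0.0133 j7 -1.13
twist -31.5 shift now [ 4.1 -2.4  2.1] shift after twist [ 4.1 -3.2  0.5]
```

Request:
play_rows(rows=[[[1,-1,1],-6,0.1],[[1,-1,0],-6,0.1],[[1,0,0],-6,0.1],[[1,0,0],-6,0.1],[[0,0,0],-5,0.1]])

```text
time_s: 4.62
tool_pos: [0.6668, -0.135, 0.1012]
eef_rot: [0.672, 0.23, 0.667, -0.224]
contact_force: [2.0, 0.9, -5.9]
gripper_width: 0.0136
```

Request:
play_rows(rows=[[[0,0,0],0,0.1],[[0,0,0],0,0.1]])

```text
time_s: 4.78
tool_pos: [0.6668, -0.135, 0.1011]
eef_rot: [0.672, 0.23, 0.667, -0.224]
contact_force: [0.2, 0.9, 0.9]
gripper_width: 0.0134
```

```bash
python3 go.py 0.667 -0.140 0.097 -36.4
```

```text
t 4.78 pos [ 0.6668 -0.135   0.1011] zang -37.4 xaxis [ 0.009  0.006 -1.   ] F [0.2 0.9 0.9] w 0.0134 j7 -0.68
twist -1.0 shift now [ 4.1 -3.9  3.2] shift after twist [ 4.1 -4.   3.1]
```

Request:
play_rows(rows=[[[0,0,0],-1,0.6],[[0,0,0],0,0.6],[[0,0,0],0,0.6],[[-15,0,0],0,0.8],[[-30,0,0],0,1]])

```text
time_s: 5.2
tool_pos: [0.6622, -0.1356, 0.1414]
eef_rot: [0.669, 0.225, 0.672, -0.221]
contact_force: [-0.4, 0.6, 0.9]
gripper_width: 0.073
```

Request:
play_rows(rows=[[[-40,0,0],0,1],[[-40,0,0],0,1],[[-20,0,0],6,1],[[0,0,0],6,1],[[0,0,0],6,1]])

```text
time_s: 5.62
tool_pos: [0.6653, -0.1367, 0.259]
eef_rot: [0.628, 0.333, 0.623, -0.326]
contact_force: [0.3, -0.7, 0.2]
gripper_width: 0.0855
```

```bash
python3 - <<'E'
from h import *
from workcell import read_camera
for n in("top","side"):
    im=read_camera(n)[:,:,::-1].copy();cv2.imwrite(f"pics/{n}2.png",im)
    roi=(325,90,465,230) if n=="top" else (180,120,340,250)
    for nm,col in(("red",RED),("blue",BLUE)):
        for c,a,r in blobs(im,*col,15,roi): print(n,nm,c.round(1),a,ray(n,c,.072)[:2].round(4))
E
python3 go.py 0.4865 0.3011 0.2 -83.7
```

```text
top red [390.9 196.6] 153 [ 0.58   -0.1303]
side red [293.7 181.2] 30 [ 0.5893 -0.1268]
side blue [253.5 153.9] 93 [ 0.698 -0.218]
t 5.72 pos [ 0.6654 -0.1366  0.2585] zang -55.33 xaxis [ 0.01   0.005 -1.   ] F [ 0.3 -1.   0.2] w 0.0851 j7 -0.92
twist 28.4 shift now [  58.6  101.2 -461.8] shift after twist [  58.6 -130.4 -454.5]
```

Red stopper is in the opening (measured 0.580,-0.130; expected 0.5804,-0.1305) and blue is on its seat. On to the tongs.

Request:
play_rows(rows=[[[0,0,0],7,1],[[0,0,0],7,1],[[0,0,0],7,1],[[0,0,0],7,1],[[0,-10,-36],0,1]])

```text
time_s: 6.13
tool_pos: [0.6506, -0.1103, 0.259]
eef_rot: [0.527, 0.476, 0.522, -0.472]
contact_force: [-0.4, -1.4, 0.4]
gripper_width: 0.085
```

Request:
play_rows(rows=[[[0,-11,-36],0,1],[[0,-11,-36],0,1],[[0,-11,-36],0,1],[[0,-11,-36],0,1],[[0,-11,-36],0,1]])

```text
time_s: 6.55
tool_pos: [0.5724, 0.0659, 0.2573]
eef_rot: [0.529, 0.472, 0.524, -0.471]
contact_force: [0.6, -0.1, 0.9]
gripper_width: 0.0853
```

```bash
python3 go.py 0.4865 0.3011 0.2 -83.7
```

```text
t 6.55 pos [0.5724 0.0659 0.2573] zang -83.7 xaxis [ 0.006 -0.003 -1.   ] F [ 0.6 -0.1  0.9] w 0.0853 j7 -1.72
twist 0.0 shift now [  56.1  -59.9 -243.4] shift after twist [  56.1  -59.9 -243.4]
```

Request:
play_rows(rows=[[[5,-9,-37],0,1],[[5,-9,-37],0,1],[[5,-9,-37],0,1],[[5,-9,-37],0,1],[[5,-9,-37],0,1]])

```text
time_s: 6.97
tool_pos: [0.5007, 0.2513, 0.2324]
eef_rot: [0.534, 0.467, 0.528, -0.467]
contact_force: [0.1, 0.3, -0.1]
gripper_width: 0.0853
```

Request:
play_rows(rows=[[[5,-9,-37],0,1],[[5,-4,-15],0,1],[[0,0,0],0,1],[[0,0,0],0,1]])

```text
time_s: 7.3
tool_pos: [0.4723, 0.3134, 0.221]
eef_rot: [0.539, 0.459, 0.537, -0.459]
contact_force: [0.5, -0.1, 0.4]
gripper_width: 0.0852
```

```bash
python3 go.py 0.4865 0.3011 0.2 -83.7;  python3 - <<'E'
from h import *
from workcell import read_camera
im=read_camera("side")[:,:,::-1].copy()
cv2.imwrite("pics/t1.png",cv2.resize(im[200:440,180:500],(800,600)))
E
```

```text
t 7.3 pos [0.4723 0.3134 0.221 ] zang -80.99 xaxis [ 0.002 -0.001 -1.   ] F [ 0.5 -0.1  0.4] w 0.0852 j7 -2.2
twist 2.7 shift now [21.1 12.1 14.4] shift after twist [21.1 12.7 13.8]
```

View pics/t1.png

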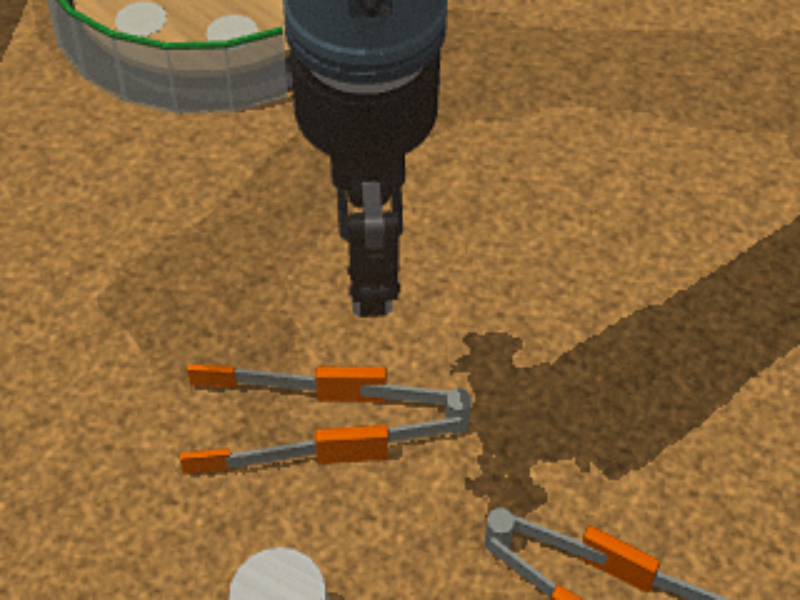

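The gripper is over tongs A (pads at (350,380)/(350,445) in the crop), which lie undisturbed. I correct the position, then go down.

Request:
play_rows(rows=[[[15,12,14],3,1],[[20,0,0],0,1],[[0,0,0],0,1],[[0,0,0],0,1]])

```text
time_s: 7.68
tool_pos: [0.4915, 0.2944, 0.1874]
eef_rot: [0.526, 0.475, 0.522, -0.474]
contact_force: [0.7, -0.2, 1.0]
gripper_width: 0.0852
```

```bash
python3 go.py 0.4865 0.3011 0.06 -83.7
```

```text
t 7.68 pos [0.4915 0.2944 0.1874] zang -84.38 xaxis [ 0.006 -0.003 -1.   ] F [ 0.7 -0.2  1. ] w 0.0852 j7 -2.22
twist -0.7 shift now [127.3  -5.   -7.7] shift after twist [127.3  -4.9  -7.7]
```

Request:
play_rows(rows=[[[30,-4,-6],0,1],[[30,0,0],0,1],[[30,0,0],0,1],[[0,0,0],0,1],[[0,0,0],0,1]])

```text
time_s: 8.1
tool_pos: [0.4947, 0.2967, 0.102]
eef_rot: [0.527, 0.48, 0.518, -0.473]
contact_force: [-0.2, 0.4, 1.1]
gripper_width: 0.0852
```

```bash
python3 go.py 0.4865 0.3011 0.06 -83.7
```

```text
t 8.1 pos [0.4947 0.2967 0.102 ] zang -84.69 xaxis [ 0.015 -0.    -1.   ] F [-0.2  0.4  1.1] w 0.0852 j7 -2.26
twist -1.0 shift now [41.8 -8.4 -5.2] shift after twist [41.8 -8.3 -5.4]
```

Request:
play_rows(rows=[[[15,-6,-4],-1,1],[[20,-4,-1],0,1],[[0,0,0],0,1],[[0,0,0],0,1]])

```text
time_s: 8.43
tool_pos: [0.4906, 0.3017, 0.075]
eef_rot: [0.532, 0.479, 0.521, -0.465]
contact_force: [0.4, 0.6, 0.3]
gripper_width: 0.0854
```

```bash
python3 go.py 0.4865 0.3011 0.010 -83.7
```

```text
t 8.43 pos [0.4906 0.3017 0.075 ] zang -83.79 xaxis [ 0.025  0.004 -1.   ] F [0.4 0.6 0.3] w 0.0854 j7 -2.28
twist -0.1 shift now [64.9 -5.8  0.2] shift after twist [64.9 -5.8  0.2]
```

Request:
play_rows(rows=[[[20,-3,0],0,1],[[20,-2,0],0,1],[[18,0,0],0,1],[[0,0,0],0,1],[[0,0,0],0,1]])

```text
time_s: 8.85
tool_pos: [0.4964, 0.3049, 0.0278]
eef_rot: [0.533, 0.486, 0.518, -0.46]
contact_force: [-0.7, -1.0, -0.4]
gripper_width: 0.0853
```

```bash
python3 go.py 0.4865 0.3011 0.010 -83.7
```

```text
t 8.85 pos [0.4964 0.3049 0.0278] zang -83.94 xaxis [ 0.04   0.013 -0.999] F [-0.7 -1.  -0.4] w 0.0853 j7 -2.3
twist -0.2 shift now [ 17.3 -10.9   2.9] shift after twist [ 17.3 -11.    2.9]
```

Request:
play_rows(rows=[[[6,-6,2],0,1],[[6,-5,1],0,1],[[5,-2,0],0,1],[[0,0,0],0,1]])

```text
time_s: 9.18
tool_pos: [0.4869, 0.302, 0.0146]
eef_rot: [0.534, 0.489, 0.517, -0.458]
contact_force: [-0.2, -0.2, 0.3]
gripper_width: 0.0853
```

```bash
python3 go.py 0.4865 0.3011 0.010 -83.7
```

```text
t 9.18 pos [0.4869 0.302  0.0146] zang -84.0 xaxis [ 0.047  0.017 -0.999] F [-0.2 -0.2  0.3] w 0.0853 j7 -2.32
twist -0.3 shift now [ 4.6 -0.7  0.9] shift after twist [ 4.6 -0.7  0.9]
```

Request:
play_rows(rows=[[[4,-1,0],0,0.62],[[0,0,0],0,0.62],[[0,0,0],0,0.62],[[0,0,0],0,0.62],[[0,0,0],0,0.62]], newtons=30)

```text
time_s: 9.6
tool_pos: [0.4868, 0.3029, 0.0115]
eef_rot: [0.534, 0.489, 0.517, -0.457]
contact_force: [-0.2, -0.2, -0.9]
gripper_width: 0.053
```

```bash
python3 go.py 0.4865 0.3011 0.010 -83.7
```

```text
t 9.6 pos [0.4868 0.3029 0.0115] zang -83.97 xaxis [ 0.049  0.018 -0.999] F [-0.2 -0.2 -0.9] w 0.053 j7 -2.33
twist -0.3 shift now [ 1.5 -0.5  1.8] shift after twist [ 1.5 -0.5  1.8]
```

Request:
play_rows(rows=[[[-10,0,0],0,0.62],[[-20,0,0],0,0.62],[[-25,0,0],0,0.62],[[-25,0,0],0,0.62],[[-25,0,0],0,0.62]])

```text
time_s: 10.02
tool_pos: [0.4775, 0.2981, 0.1161]
eef_rot: [0.533, 0.485, 0.518, -0.461]
contact_force: [1.0, -1.1, -0.5]
gripper_width: 0.0529
```

Request:
play_rows(rows=[[[-25,0,0],0,0.62],[[-25,0,0],0,0.62],[[0,0,0],0,0.62],[[0,0,0],0,0.62]])

```text
time_s: 10.35
tool_pos: [0.4771, 0.2984, 0.1762]
eef_rot: [0.534, 0.488, 0.517, -0.458]
contact_force: [-0.2, -0.0, -1.5]
gripper_width: 0.053
```

```bash
python3 go.py 0.47 -0.1185 0.16 -96.4;  python3 - <<'E'
from h import *
from workcell import read_camera
im=read_camera("side")[:,:,::-1].copy()
cv2.imwrite("pics/t2.png",cv2.resize(im[160:440,180:500],(685,600)))
for c,a,r in blobs(im,*ORANGE,15,(230,200,400,480)):print(c,a)
E
```

```text
t 10.35 pos [0.4771 0.2984 0.1762] zang -83.96 xaxis [ 0.046  0.015 -0.999] F [-0.2 -0.  -1.5] w 0.053 j7 -2.25
twist 12.4 shift now [  9.5 -51.4 414. ] shift after twist [  9.5  39.  415.4]
[311.5862069  290.06896552] 29
[260.25581395 290.48837209] 43
[312.80487805 313.12195122] 41
[338.26315789 313.05263158] 19
[258.12068966 319.84482759] 58
```

View pics/t2.png

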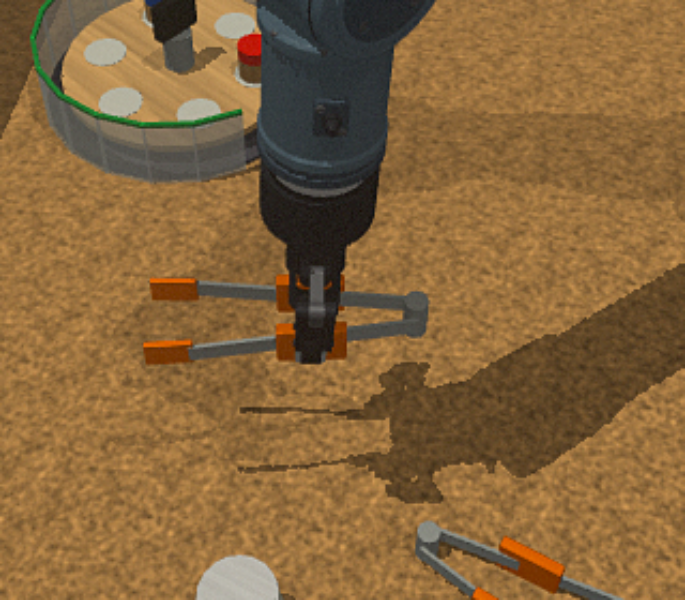

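The tongs hang level in the gripper, with their jaws at (170,290)/(165,350) in the crop. Now I carry them over to the stand.

Request:
play_rows(rows=[[[0,0,15],4,0.62],[[0,-2,30],4,0.62],[[0,-2,32],4,0.62],[[0,-2,32],0,0.62],[[0,-2,32],0,0.62]])

```text
time_s: 10.82
tool_pos: [0.4613, 0.1622, 0.1693]
eef_rot: [0.478, 0.541, 0.469, -0.509]
contact_force: [0.6, 0.2, -1.0]
gripper_width: 0.053
```

Request:
play_rows(rows=[[[0,-1,32],0,0.62],[[0,0,32],0,0.62],[[0,0,32],0,0.62],[[0,0,32],0,0.62],[[0,0,32],0,0.62]])

```text
time_s: 11.23
tool_pos: [0.4373, -0.0049, 0.1601]
eef_rot: [0.477, 0.537, 0.472, -0.512]
contact_force: [1.1, -0.5, -0.3]
gripper_width: 0.053
```

```bash
python3 go.py 0.431 -0.1135 0.16 -96.4
```

```text
t 11.23 pos [ 0.4373 -0.0049  0.1601] zang -95.69 xaxis [ 0.031  0.018 -0.999] F [ 1.1 -0.5 -0.3] w 0.053 j7 -1.79
twist 0.7 shift now [ -2.1   4.6 108.7] shift after twist [ -2.1   5.9 108.6]
```

Request:
play_rows(rows=[[[0,1,30],0,0.62],[[0,1,30],0,0.62],[[0,1,20],0,0.62],[[0,0,10],0,0.62],[[0,0,0],0,0.62]])

```text
time_s: 11.65
tool_pos: [0.4239, -0.1067, 0.1532]
eef_rot: [0.472, 0.536, 0.471, -0.518]
contact_force: [0.3, 0.8, -1.2]
gripper_width: 0.0532
```

Request:
play_rows(rows=[[[0,0,0],0,0.62]])

```text
time_s: 11.73
tool_pos: [0.4231, -0.1068, 0.1524]
eef_rot: [0.471, 0.536, 0.471, -0.519]
contact_force: [0.1, 0.7, -1.2]
gripper_width: 0.0533
```

```bash
cat > jaw.py <<'E'
from h import *
from workcell import read_camera,bot
from scipy.spatial.transform import Rotation as Ro
M=lambda q:Ro.from_quat([*q[1:],q[0]]).as_matrix()
off=M([.534,.489,.517,-.457]).T@np.array([.5855-.4868,.312-.3029,.017-.0115])
o=bot.get_obs();p=o['tool_pos']+M(o['eef_rot'])@off
print("jaws predicted",p.round(4),"red",[0.5802,-0.1303,.052])
for n in("top","side"):
    im=read_camera(n)[:,:,::-1].copy();cv2.imwrite(f"pics/{n}_j.png",im)
    u=proj(n,p);print(n,"pred px",u.round(1))
    for c,a,r in blobs(im,*ORANGE,8,tuple(int(v) for v in(u[0]-70,u[1]-60,u[0]+70,u[1]+60))):print("  or",c.round(1),a,"at pred z+.01:",ray(n,c,p[2]+.01)[:2].round(4))
    for c,a,r in blobs(im,*RED,8,(230,120,440,230)):print("  red",c.round(1),a,ray(n,c,.072)[:2].round(4))
E
python3 jaw.py; python3 go.py 0.431 -0.1135 0.16 -96.4; python3 - <<'E'
import cv2,numpy as np
a=cv2.imread("pics/top_j.png")[110:290,310:490];b=cv2.imread("pics/side_j.png")[110:290,220:400]
cv2.imwrite("pics/j1.png",cv2.resize(np.hstack([a,b]),(800,400)))
E
```

```text
jaws predicted [ 0.5216 -0.1192  0.1546] red [0.5802, -0.1303, 0.052]
top pred px [391.1 218.3]
  or [378.1 216. ] 38 at pred z+.01: [ 0.5256 -0.0898]
  or [403.8 218.5] 43 at pred z+.01: [ 0.5204 -0.1452]
  or [377.4 251.8] 13 at pred z+.01: [ 0.4485 -0.088 ]
  red [390.7 197.1] 173 [ 0.5788 -0.1298]
side pred px [322.9 155.5]
  or [324.8 144.1] 23 at pred z+.01: [ 0.5199 -0.1465]
  or [319.1 159.6] 23 at pred z+.01: [ 0.5266 -0.0918]
  or [357.6 159.2] 10 at pred z+.01: [ 0.447  -0.1004]
  red [298.4 180.6] 124 [ 0.579 -0.13 ]
t 11.83 pos [ 0.4234 -0.1059  0.1526] zang -96.31 xaxis [ 0.019  0.017 -1.   ] F [-0.7 -0.4 -0.4] w 0.0532 j7 -1.54
twist 0.1 shift now [-7.3  8.5  6.6] shift after twist [-7.3  8.5  6.6]
```

View pics/j1.png

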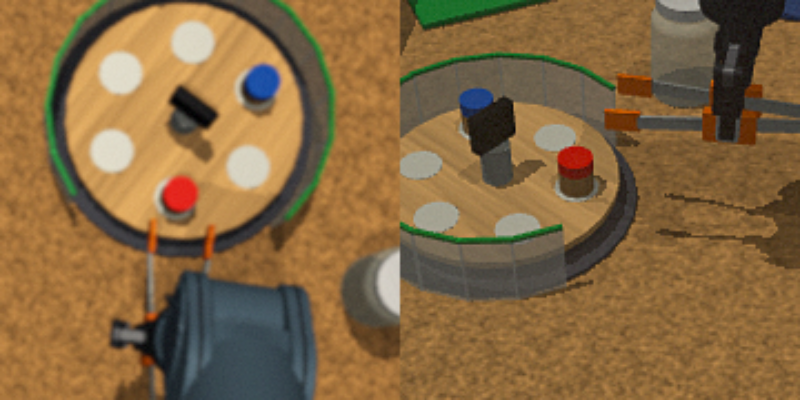

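The jaws measure mid (0.523,-0.118), which matches the prediction. The stopper is at (0.579,-0.130), so I need a lateral shift of about 5 mm along tool +z. I descend in front of the stopper.

Request:
play_rows(rows=[[[10,0,5],0,0.64],[[15,-1,0],0,0.64],[[15,-1,0],0,0.64],[[15,-1,0],0,0.64],[[0,0,0],0,0.64]])

```text
time_s: 12.25
tool_pos: [0.4235, -0.1027, 0.0961]
eef_rot: [0.475, 0.534, 0.474, -0.514]
contact_force: [-1.1, -0.3, -0.6]
gripper_width: 0.0546
```

```bash
python3 go.py 0.426 -0.1125 0.053 -96.4
```

```text
t 12.25 pos [ 0.4235 -0.1027  0.0961] zang -95.65 xaxis [ 0.022  0.019 -1.   ] F [-1.1 -0.3 -0.6] w 0.0546 j7 -1.55
twist 0.7 shift now [43.   2.6 10.4] shift after twist [43.   2.7 10.4]
```

Request:
play_rows(rows=[[[12,0,5],0.5,0.64],[[14,0,5],0,0.64],[[12,0,0],0,0.64],[[0,0,0],0,0.64],[[0,0,0],0,0.64]])

```text
time_s: 12.67
tool_pos: [0.426, -0.1063, 0.0586]
eef_rot: [0.475, 0.535, 0.475, -0.513]
contact_force: [-0.1, 0.0, -1.1]
gripper_width: 0.0546
```

```bash
python3 go.py 0.481 -0.1189 0.053 -96.4; python3 jaw.py
```

```text
t 12.67 pos [ 0.426  -0.1063  0.0586] zang -95.6 xaxis [ 0.023  0.021 -0.999] F [-0.1  0.  -1.1] w 0.0546 j7 -1.54
twist 0.8 shift now [ 6.6 55.9  7.3] shift after twist [ 6.6 56.   6.5]
jaws predicted [ 0.5246 -0.1173  0.0612] red [0.5802, -0.1303, 0.052]
top pred px [384.8 220.9]
  or [372.1 218.3] 39 at pred z+.01: [ 0.5295 -0.0866]
  or [397.4 221.3] 40 at pred z+.01: [ 0.5228 -0.1453]
  or [372.1 252.8] 12 at pred z+.01: [ 0.4501 -0.0864]
  red [390.6 197.1] 172 [ 0.5787 -0.1297]
side pred px [321.9 189.3]
  or [323.4 177.4] 21 at pred z+.01: [ 0.524  -0.1473]
  or [318.5 194.1] 22 at pred z+.01: [ 0.5291 -0.0893]
  or [355.2 193.9] 10 at pred z+.01: [ 0.4487 -0.0972]
  red [298.5 180.6] 124 [ 0.5787 -0.13  ]
```

Request:
play_rows(rows=[[[3,0,5],0,0.64],[[2,0,5],0,0.64],[[0,0,0],0,0.64],[[0,0,0],0,0.64]])

```text
time_s: 13.1
tool_pos: [0.427, -0.1174, 0.0556]
eef_rot: [0.476, 0.536, 0.474, -0.511]
contact_force: [-0.3, -0.3, -1.3]
gripper_width: 0.0547
```

```bash
python3 go.py 0.481 -0.1189 0.053 -96.4; python3 jaw.py
```

```text
t 13.1 pos [ 0.427  -0.1174  0.0556] zang -95.55 xaxis [ 0.028  0.02  -0.999] F [-0.3 -0.3 -1.3] w 0.0547 j7 -1.52
twist 0.8 shift now [ 4.1 53.8 -3.6] shift after twist [ 4.1 53.8 -4.4]
jaws predicted [ 0.5256 -0.1283  0.0588] red [0.5802, -0.1303, 0.052]
top pred px [389.4 220.6]
  or [376.8 218.2] 40 at pred z+.01: [ 0.5301 -0.0978]
  or [402.2 220.8] 43 at pred z+.01: [ 0.5242 -0.1567]
  or [377.2 252.4] 11 at pred z+.01: [ 0.4511 -0.0984]
  red [390.7 197.1] 175 [ 0.5789 -0.1299]
side pred px [321.9 187. ]
  or [323.8 175.2] 20 at pred z+.01: [ 0.5242 -0.1579]
  or [318.5 191.7] 19 at pred z+.01: [ 0.5304 -0.0999]
  or [355.1 191.2] 10 at pred z+.01: [ 0.4496 -0.109 ]
  red [298.5 180.6] 123 [ 0.5788 -0.13  ]
```

Request:
play_rows(rows=[[[1,8,-1],0,0.64],[[1,10,-1],0,0.64],[[1,5,0],0,0.64],[[0,0,0],0,0.64]])

```text
time_s: 13.53
tool_pos: [0.453, -0.1172, 0.0533]
eef_rot: [0.477, 0.536, 0.474, -0.511]
contact_force: [0.5, -0.3, -0.7]
gripper_width: 0.0545
```

```bash
python3 go.py 0.481 -0.1189 0.053 -96.4; python3 jaw.py
```

```text
t 13.53 pos [ 0.453  -0.1172  0.0533] zang -95.54 xaxis [ 0.029  0.02  -0.999] F [ 0.5 -0.3 -0.7] w 0.0545 j7 -1.53
twist 0.9 shift now [ 1.1 28.  -1. ] shift after twist [ 1.1 28.  -1.4]
jaws predicted [ 0.5516 -0.1281  0.0565] red [0.5802, -0.1303, 0.052]
top pred px [389.1 209.5]
  or [376.4 207.3] 25 at pred z+.01: [ 0.5557 -0.0974]
  or [401.6 209.6] 38 at pred z+.01: [ 0.5504 -0.1557]
  or [376.7 240.7] 11 at pred z+.01: [ 0.4781 -0.0977]
  red [390.7 197.1] 174 [ 0.5789 -0.1298]
side pred px [310.5 187.1]
  or [312.3 175.4] 18 at pred z+.01: [ 0.5508 -0.1577]
  or [307.6 191.9] 17 at pred z+.01: [ 0.5547 -0.0998]
  or [343. 192.] 9 at pred z+.01: [ 0.4763 -0.1065]
  red [298.5 180.6] 125 [ 0.5787 -0.1301]
```

Request:
play_rows(rows=[[[0,9,0],0,0.64],[[0,10,0],0,0.64],[[0,7,0],0,0.64],[[0,0,0],0,0.64]])

```text
time_s: 13.97
tool_pos: [0.4795, -0.1198, 0.0538]
eef_rot: [0.476, 0.536, 0.474, -0.512]
contact_force: [-0.1, -0.1, -1.8]
gripper_width: 0.0548
```

```bash
python3 go.py 0.481 -0.1189 0.053 -96.4; python3 jaw.py; python3 - <<'E'
import cv2,numpy as np
a=cv2.imread("pics/top_j.png")[150:260,335:445];b=cv2.imread("pics/side_j.png")[130:240,245:355]
cv2.imwrite("pics/j2.png",cv2.resize(np.hstack([a,b]),(800,400)))
E
```

```text
t 13.97 pos [ 0.4795 -0.1198  0.0538] zang -95.55 xaxis [ 0.027  0.021 -0.999] F [-0.1 -0.1 -1.8] w 0.0548 j7 -1.53
twist 0.9 shift now [ 0.8  1.4 -1. ] shift after twist [ 0.8  1.4 -1.1]
jaws predicted [ 0.5781 -0.1307  0.0568] red [0.5802, -0.1303, 0.052]
top pred px [390.2 198.2]
  or [377.2 195.6] 25 at pred z+.01: [ 0.5828 -0.0992]
  or [402.6 198.1] 34 at pred z+.01: [ 0.5772 -0.1582]
  red [390.6 197.1] 174 [ 0.5787 -0.1297]
side pred px [299.1 185.6]
  or [301.8 174. ] 21 at pred z+.01: [ 0.5754 -0.1602]
  or [331. 190.] 9 at pred z+.01: [ 0.5034 -0.1105]
  or [296.9 190.4] 22 at pred z+.01: [ 0.5789 -0.1023]
  red [298.2 180.5] 121 [ 0.5793 -0.1302]
```

View pics/j2.png

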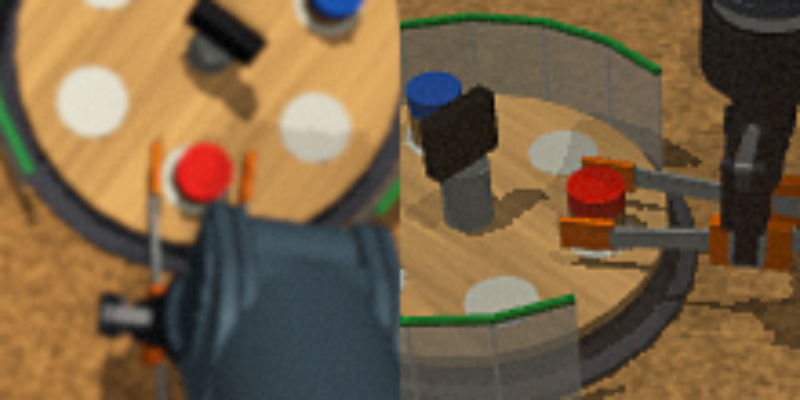

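The jaws stand on both sides of the red stopper (575,195 in the side half) and are centred on it. I close them.

Request:
play_rows(rows=[[[0,0,0],0,0.56],[[0,0,0],0,0.5],[[0,0,0],0,0.4],[[0,0,0],0,0.3],[[0,0,0],0,0.3]], newtons=26)

```text
time_s: 14.48
tool_pos: [0.477, -0.1197, 0.0536]
eef_rot: [0.475, 0.535, 0.475, -0.512]
contact_force: [1.0, 0.8, -0.6]
gripper_width: 0.0464
```

Request:
play_rows(rows=[[[0,0,0],0,0.3],[[0,0,0],0,0.3],[[0,0,0],0,0.3]])

```text
time_s: 14.73
tool_pos: [0.4766, -0.1197, 0.0536]
eef_rot: [0.475, 0.535, 0.475, -0.512]
contact_force: [0.6, -0.3, -0.9]
gripper_width: 0.0457
```

```bash
python3 go.py 0.481 -0.1189 0.053 -96.4; python3 jaw.py
```

```text
t 14.73 pos [ 0.4766 -0.1197  0.0536] zang -95.56 xaxis [ 0.024  0.021 -0.999] F [ 0.6 -0.3 -0.9] w 0.0457 j7 -1.53
twist 0.8 shift now [ 0.7  4.3 -1.2] shift after twist [ 0.7  4.3 -1.3]
jaws predicted [ 0.5752 -0.1307  0.0564] red [0.5802, -0.1303, 0.052]
top pred px [390.1 199.5]
  or [398.4 198.3] 38 at pred z+.01: [ 0.5769 -0.1485]
  or [381.4 198.1] 36 at pred z+.01: [ 0.5771 -0.1091]
  or [377.9 249.1] 8 at pred z+.01: [ 0.4587 -0.1003]
  red [390.4 197.3] 172 [ 0.5783 -0.1292]
side pred px [300.4 185.8]
  or [300.  188.7] 14 at pred z+.01: [ 0.5729 -0.1091]
  or [332.4 189.4] 8 at pred z+.01: [ 0.5006 -0.1134]
  red [298.8 180.7] 121 [ 0.5782 -0.1298]
```

Width has stopped at 46 mm, so the jaws are closed on the stopper. I lift gently.

Request:
play_rows(rows=[[[-4,0,0],0,0.3],[[-8,0,0],0,0.3],[[-14,0,0],0,0.3],[[-14,0,0],0,0.3],[[-14,0,0],0,0.3]])

```text
time_s: 15.25
tool_pos: [0.4716, -0.1201, 0.1081]
eef_rot: [0.473, 0.533, 0.477, -0.514]
contact_force: [1.0, -1.0, -1.6]
gripper_width: 0.046
```

Request:
play_rows(rows=[[[-14,0,0],0,0.3],[[-14,0,0],0,0.3],[[-10,0,0],0,0.3],[[-4,0,0],0,0.3],[[0,0,0],0,0.3]])

```text
time_s: 15.67
tool_pos: [0.4711, -0.1217, 0.1574]
eef_rot: [0.474, 0.534, 0.476, -0.514]
contact_force: [-1.1, 0.3, -0.9]
gripper_width: 0.0462
```

Request:
play_rows(rows=[[[0,0,0],0,0.3],[[0,0,0],0,0.3],[[0,0,0],0,0.3]])

```text
time_s: 15.92
tool_pos: [0.4703, -0.1216, 0.1569]
eef_rot: [0.474, 0.534, 0.476, -0.514]
contact_force: [-0.4, -0.8, -1.3]
gripper_width: 0.0462
```

```bash
python3 go.py; python3 jaw.py; python3 - <<'E'
from h import *
a=cv2.imread("pics/top_j.png")[80:260,310:490];b=cv2.imread("pics/side_j.png")[80:260,200:380]
for n in("top","side"):
  im=cv2.imread(f"pics/{n}_j.png")
  for c,ar,r in blobs(im,*BLUE,15,(325,90,465,230) if n=="top" else (180,100,300,250)):print(n,"blue",ray(n,c,.072)[:2].round(4))
  for c,ar,r in blobs(im,*RED,15,(325,90,465,260) if n=="top" else (230,80,360,250)):print(n,"red",c,ar,ray(n,c,.165)[:2].round(4))
cv2.imwrite("pics/j3.png",cv2.resize(np.hstack([a,b]),(800,400)))
E
```

```text
t 15.92 pos [ 0.4703 -0.1216  0.1569] zang -95.6 xaxis [ 0.019  0.021 -1.   ] F [-0.4 -0.8 -1.3] w 0.0462 j7 -1.51
jaws predicted [ 0.569  -0.1325  0.1591] red [0.5802, -0.1303, 0.052]
top pred px [397.4 196.3]
  or [388.4 193.6] 40 at pred z+.01: [ 0.5735 -0.1116]
  or [406.6 194.3] 36 at pred z+.01: [ 0.572  -0.1508]
  red [397.7 193.8] 209 [ 0.5865 -0.1461]
side pred px [301.4 148.8]
  or [308.4 140.4] 8 at pred z+.01: [ 0.5558 -0.1503]
  or [299.2 151.1] 26 at pred z+.01: [ 0.5706 -0.1108]
  red [299.6 143.4] 128 [ 0.5944 -0.2696]
top blue [ 0.6968 -0.2165]
top red [397.66985646 193.79425837] 209 [ 0.5736 -0.1323]
side blue [ 0.6978 -0.2176]
side red [299.5625 143.375 ] 128 [ 0.5742 -0.1435]
```

View pics/j3.png

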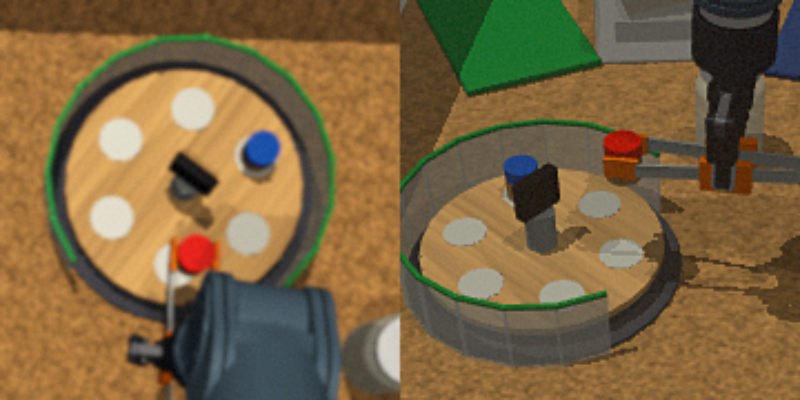

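The stopper is held between both jaws at (620,155) in the side half, and its seat is empty. Its centre is about 0.155 m up, so its underside is well above the 82 mm screen edge, and blue is still on its seat. I hand the job in.

```bash
python3 -c "
from workcell import sign_off
print(sign_off())"
```

```text
the job is handed in; nothing more can be done
None
```

I turned the carousel one click anticlockwise by its knob, so the red stopper stood in the opening. I then picked up the right-hand orange tongs, closed the jaws on the red stopper and lifted it. I handed the job in at about 16 s of the 54 s allowed, still holding it up.

**Last checks:**
- **Red stopper:** it is between both jaws with its centre about 0.155 m up, so its underside is about 0.135 m up against the 0.082 m screen edge. The grip width was steady at 46 mm.
- **Blue stopper:** it measures (0.697, -0.217), on its new seat within about 2 mm, so the carousel is still in its click.
- **Gripper and stoppers:** the gripper never came near a stopper in any picture I viewed.
- **Jars:** I did not re-measure them at the end. None of my moves came near them and the tall jar looked unmoved in the later pictures.

No check failed. In one check, casting the side view onto the assumed lid height of 0.165 m put the red lid about 11 mm off in y from the top view. The lid is actually about 0.175 m up, and the height used there explains it.

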